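Lay a drawer front down and square it into the corner

ROBOT

A 6-joint arm with a two-finger parallel gripper is mounted at the origin on the work surface. World frame = base frame: x ahead of the robot, y to its left, z up, the work surface at z = 0. Lengths are in m, angles in degrees, forces in N, time in s.
With the tool pointing down it reaches from about 0.3 to 0.75 m from the base axis. Payload 8.5 kg.
Tool frame: the origin (TCP) lies between the finger pads; the fingertips stand env.finger_overhang ahead of it and the grasp point (between the pads) lies 2 mm behind it (env.finger_overhang is the distance from the TCP to the fingertips, in m); z points along the fingers, y is the line along which they close (so a half turn about z gives the same grasp; the last joint's range is limited). The gripper opens to 85 mm and grips with 20 to 120 N. Pads are 22 mm wide; open, the fingers measure 114 mm over their backs; the gripper's body (76 mm by 85 mm) begins 54 mm behind the grasp point. The pads swing forward as they close: fully open they stand 13 mm farther back than shut.
Start: joints at [61.232, 21.807, 74.336, -0, 83.858, -12.336], TCP at [0.156, 0.528, 0.248] pointing down, gripper open.
Joint ranges: [-178.18, 178.18], [-50.72, 133.34], [12.68, 142.11], [-81.47, 261.47], [9.98, 163.14], [-165.26, 165.26]. Speed limits (degrees/s): [136.94, 136.94, 180, 180, 180, 180].

INTERFACE

Orientations are given as a 3x3 rotation matrix whose columns are the frame's x, y, z axes.
In Python, from rig import env gives the robot as it stands. The module is installed in compiled form; this text tells all that it offers.
- The arm moves only by the tool jog_arm, never from a script. Its arguments are lists of equal length, an entry for each row: "hand": the finger opening in m, from 0 to 0.0854; "travel": the shift along the world's x, y, z in m, a list of three; "yaw": the turn about the world's z in rad. A call has exactly 5 rows; each row shifts and turns the commanded pose from where the row before left it; what a row does not reach is not made up. A row lasts 1/8 s, in which the tool goes at most 62.5 mm and 10.7 degrees, less where a joint would pass 70% of its speed; a pose out of reach is approached as far as the arm can. A call is refused whole if a number of a shift passes 0.0625 or a number of a turn 0.188, either way. A call with a gripper value outside its range is refused whole. The fingers move at their own pace and stop on an object; "grip_force" is the grip in N (left out, the last holds). Time passes only in rows, so rows that do not move let the fingers close, or fill a call up. It gives the time, the measured TCP pose, the force, the opening and the grip force at its end, in the units of the state.
- env.observe(): the state, without advancing time (a new reading comes with each control period).
- env.get_image(name): name is "side" or "top"; returns the picture (400x640x3 uint8, red, green, blue); there is no depth.
- env.calibration(name): a dict with "fx", "fy", "cx", "cy" (pixels), "k1" (the pictures are not rectified: a ray, as slopes to the right and down, at radius r is drawn at 1 + k1 r^2 times it, then the intrinsics apply), "position" and "rotation" of the camera in the world. Camera axes: x right, y down, z forward; pixel columns grow to the right and rows downward; lengths in m; the calibration is good to about 2 mm. A picture is of the moment at which its call begins. calibration takes no time and is no camera call.
- env.close_job(): hands the job in; it is judged then, once.
The state is a dict: "time_s": time; "q": joint angles; "qvel": joint speeds; "joint_efforts": joint torques, N m; "position": TCP position; "tool_rot": TCP orientation; "ft_force": force on the tool from outside, world axes, zero at the start; "wrist_torque": the same for the moment, N m; "grip_width": finger opening in m; "gripper_force": force on a finger pad.
Only numpy, scipy, OpenCV 4.12 (cv2) and the standard library are available. Lean on these libraries where they do the work, as an engineer would, in place of code of your own. Each camera call takes 0.05 s, during which the arm holds its last target. There are 200 camera calls.

TASK

The wooden drawer front standing on its long edge is ready for gluing: push it over so that it lies flat on its back with its knob up, then push it gently across the bench until its far long edge is flush against the dark wooden fence and its left end touches the end stop. Do it all by pushing: do not pick it up by the knob or the edges, and leave the other things on the bench where they are.

Things in the scene. Friction and masses are not known exactly. Their poses are not given: they have to be found in the camera images.
- front: Loose brown wooden drawer front, 18 mm thick, 180 long, 90 tall, 0.14-0.28 kg. Stands on a long edge, knob towards the robot. Origin: middle of the standing edge. Own x: through the thickness, out of the back (knob face at -9 mm, back at +9); y: along the length, +y its left end; z: from standing edge to top edge. Flat on its back: x points down, z away from the robot, origin 9 mm above the bench.
- front_knob (a point): Centre of the outer end of the drawer front's steel knob: round, 28 mm across, standing 25 mm out of the face, 45 mm above the standing edge, mid-length. Pushed away from the robot above the knob, near the top edge, the board topples about its far lower edge once the top has moved about 20 mm, and falls flat by itself.
- front_top_left (a point): Point on the drawer front: middle of its thickness, at the left (+y) end of its top edge. The top edge becomes the far edge when the board lies flat.
- front_top_right (a point): Point on the drawer front: middle of its thickness, at the right (-y) end of its top edge.
- corner: Fixed squaring corner of dark wood: two battens 30 mm high and wide on the bench. Origin: the inner corner at bench height. The fence runs along its own y from -300 to +40 mm, its face at x = 0 looking to -x (the robot). The end stop runs along its own x from -75 to 0 mm, its face at y = 0 looking to -y. The board belongs at x < 0, y < 0.
- jar: Bystander: upright screw jar of glass, 64 mm across, 85 mm tall, left of the board. Origin: centre of its underside, like all the bystanders below.
- glue: Bystander: upright white glue bottle, 56 mm across, 170 mm tall, left.
- driver: Bystander: screwdriver lying on the bench, right.
- spare_knob: Bystander: loose steel knob, 28 mm across, 25 mm tall, on the right.
- offcut: Bystander: wooden offcut without a knob, 70 x 120 x 18 mm, lying flat far left.
- tape: Bystander: black tape measure, 65 x 35 x 60 mm tall, left of the end stop.
- mug: Bystander: blue mug, 80 mm across, 90 mm tall, far right.
Not all that is in view belongs to the job. Of the things that look like the front, the largest one is meant.

How it is judged:
By the outcome, as a careful person would: the job done as asked, in the order asked, and still so for the second after the job is handed in, with the robot touching nothing.
It also fails if it takes over 61 s, if anything falls off the work surface, if the arm or the gripper's body presses on something with over 40 N, if the wrist force passes 120 N, or if a joint passes its speed limit or range.

## Working session

There is one attempt and no reset: what is moved stays moved. The work goes in short steps, Python scripts to look and compute and a tool call to move; the robot and the scene stay as the last step left them, time stands still between calls to the robot, and variables do not carry over. Pictures are saved under pics/ and viewed, at most 10 in all, crops included, and the job is handed in when it is done.

Besides the shell and the picture viewer there is one more tool, called after "Request:" by a JSON object that holds its "method" and its "body", one argument or row to a line. jog_arm: Moves the arm, as the interface text tells. Its arguments: {"type":"object","properties":{"hand":{"type":"array"},"travel":{"type":"array"},"yaw":{"type":"array"},"grip_force":{"type":"number"}},"required":["hand","travel","yaw"]}

```bash
mkdir -p pics
cat > h.py <<'E'
import numpy as np, cv2
from rig import env
def ray(name,uv):
    c=env.calibration(name); d=np.array([(uv[0]-c["cx"])/c["fx"],(uv[1]-c["cy"])/c["fy"]]); u=d.copy()
    for _ in range(20): u=d/(1+c["k1"]*(u@u))
    v=np.array(c["rotation"])@np.array([u[0],u[1],1]); return np.array(c["position"]),v/np.linalg.norm(v)
def plane(name,uv,z):
    p,v=ray(name,uv); return p+v*(z-p[2])/v[2]
def tri(a,b):
    p,v=ray("side",a); q,w=ray("top",b); s=np.linalg.lstsq(np.c_[v,-w],q-p,rcond=None)[0]
    A=p+v*s[0];B=q+w*s[1]; return (A+B)/2,np.linalg.norm(A-B)
def proj(name,P):
    c=env.calibration(name); X=np.array(c["rotation"]).T@(np.array(P)-c["position"]); u=X[:2]/X[2]; u=u*(1+c["k1"]*(u@u))
    return u*[c["fx"],c["fy"]]+[c["cx"],c["cy"]]
def snap(name,f):
    im=env.get_image(name)[:,:,::-1].copy(); cv2.imwrite("pics/"+f,im); return im
E
python3 - <<'E'
from h import *
np.set_printoptions(precision=3,suppress=True)
for n in("side","top"): snap(n,n+"0.png"); c=env.calibration(n); print(n,c["position"],np.array(c["rotation"]),c["fx"],c["k1"])
o=env.observe(); print(o["position"],o["time_s"],o["tool_rot"],env.finger_overhang)
E
```

```text
side [ 0.435 -0.984  0.715] [[ 0.994 -0.059  0.092]
 [-0.11  -0.527  0.843]
 [-0.002 -0.848 -0.53 ]] 412.76625539419945 0.016538139205986416
top [ 0.397 -0.013  1.19 ] [[-0.003 -0.992  0.127]
 [-1.     0.003  0.   ]
 [-0.001 -0.127 -0.992]] 368.3153711160677 -0.08100336595236093
[0.155 0.527 0.248] 0.1 [[-0.959  0.283 -0.001]
 [ 0.283  0.959 -0.001]
 [ 0.    -0.001 -1.   ]] 0.017
```

View pics/side0.png

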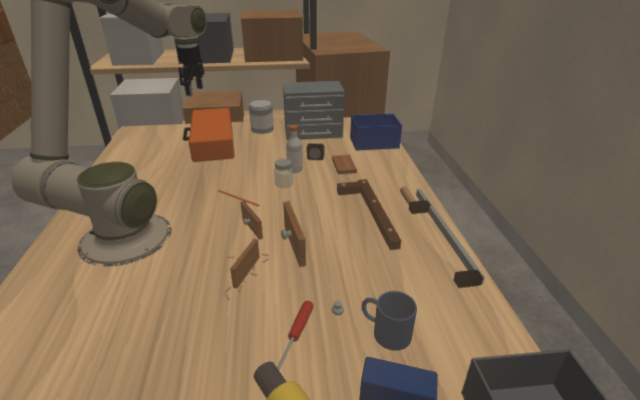

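View pics/top0.png

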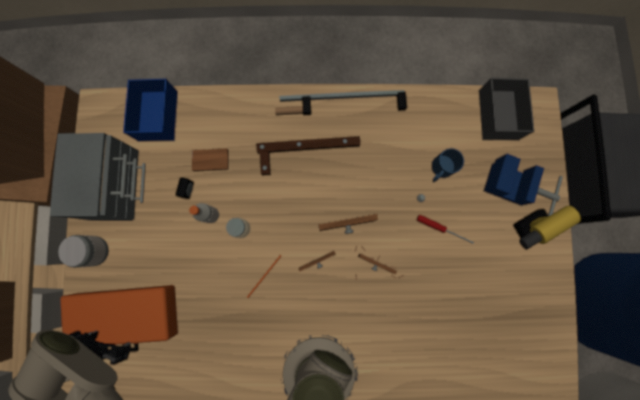

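The largest board is at top (348,222) and side (293,233). The fence runs along top (262–360, 145) with the end stop at (265,163), and two smaller decoy boards sit nearer the robot. I'll zoom in for the corners.

Run:
```python
import cv2
a=cv2.imread("pics/top0.png")[125:285,235:405]; b=cv2.imread("pics/side0.png")[165:295,220:410]
a=cv2.resize(a,None,fx=3.5,fy=3.5,interpolation=2);b=cv2.resize(b,None,fx=4,fy=4,interpolation=2)
cv2.imwrite("pics/tc.png",cv2.convertScaleAbs(a,alpha=1.5)); cv2.imwrite("pics/sc.png",b)
```

```text
(no output)
```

View pics/tc.png

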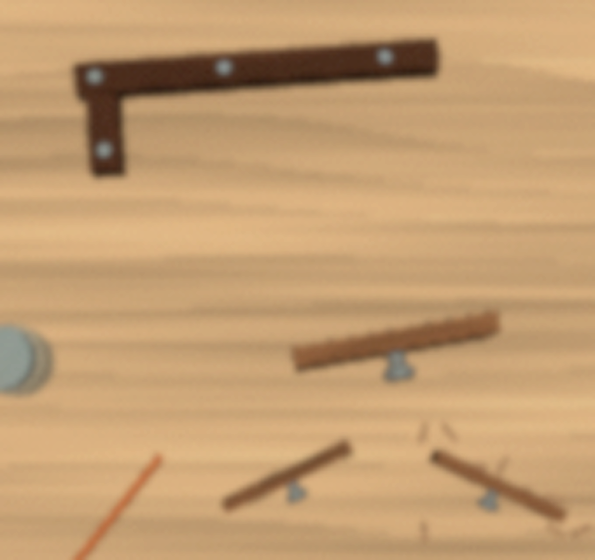

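View pics/sc.png

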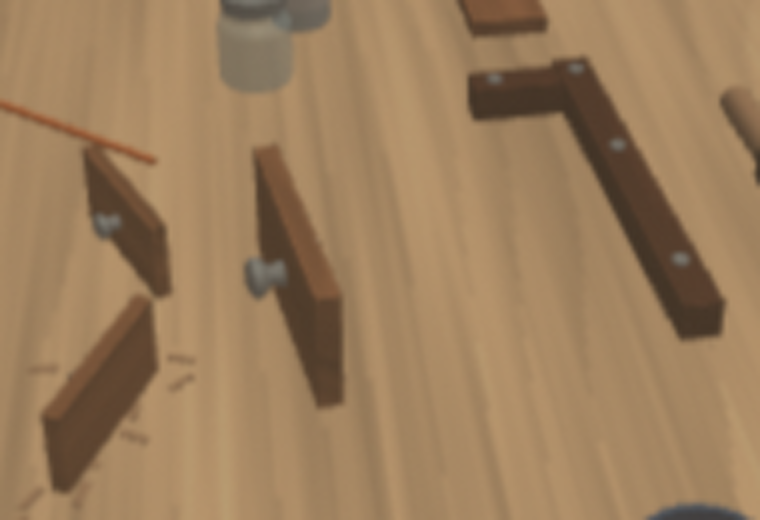

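Top crop: the board's top-edge ends are at about (294,358) and (498,322) in the crop. Fence: bench-side edge from (122,97) to (437,75). End stop: inner edge x≈123, tip (124,175). Side crop: top-edge ends are at (265,149) and (328,296).

Run:
```python
from h import *
np.set_printoptions(precision=4,suppress=True)
T=lambda u,v:(235+(u-1.25)/3.5,125+(v-1.25)/3.5); S=lambda u,v:(220+(u-1.5)/4,165+(v-1.5)/4)
L=tri(S(265,149),T(294.5,358));R=tri(S(328,296),T(498,322));K=tri(S(257,277),T(398,373))
print("L",L,"R",R,np.linalg.norm(L[0]-R[0]),"K",K)
d=(L[0]-R[0])[:2]; print("yaw",np.degrees(np.arctan2(-d[0],d[1])))
# fence: near-edge at bench and at top
for z in(0,.03):
  for p in((122,97),(437,75),(124,175),(80,65),(437,40)): print(z,p,plane("top",T(*p),z))
for p in((582,335),(688,338),(681,303),(720,300),(566,108),(470,76),(473,119),(570,94),(589,58)): print("side",p,plane("side",S(*p),0),plane("side",S(*p),.03))
print("jar",plane("top",(237,228),.085))
```

```text
L (array([ 0.4552, -0.004 ,  0.0879]), np.float64(0.0013198138830209124)) R (array([ 0.4855, -0.1785,  0.0896]), np.float64(0.0018169624436335198)) 0.17709255590211925 K (array([ 0.4438, -0.0953,  0.0453]), np.float64(0.001322940516536999))
yaw 9.833969191152248
0 (122, 97) [0.7068 0.1599 0.    ]
0 (437, 75) [ 0.7271 -0.1393  0.    ]
0 (124, 175) [0.6314 0.1567 0.    ]
0 (80, 65) [0.7384 0.2006 0.    ]
0 (437, 40) [ 0.7615 -0.14    0.    ]
0.03 (122, 97) [0.699  0.1555 0.03  ]
0.03 (437, 75) [ 0.7188 -0.1361  0.03  ]
0.03 (124, 175) [0.6255 0.1524 0.03  ]
0.03 (80, 65) [0.7298 0.1952 0.03  ]
0.03 (437, 40) [ 0.7523 -0.1368  0.03  ]
side (582, 335) [ 0.6622 -0.1251  0.    ] [ 0.6526 -0.1611  0.03  ]
side (688, 338) [ 0.7329 -0.1362  0.    ] [ 0.7204 -0.1717  0.03  ]
side (681, 303) [ 0.7382 -0.0982  0.    ] [ 0.7255 -0.1354  0.03  ]
side (720, 300) [ 0.7662 -0.0979  0.    ] [ 0.7523 -0.1351  0.03  ]
side (566, 108) [0.7112 0.1688 0.    ] [0.6996 0.1204 0.03  ]
side (470, 76) [0.6398 0.2303 0.    ] [0.6312 0.1793 0.03  ]
side (473, 119) [0.6316 0.1602 0.    ] [0.6233 0.1122 0.03  ]
side (570, 94) [0.7192 0.1909 0.    ] [0.7072 0.1415 0.03  ]
side (589, 58) [0.7482 0.2496 0.    ] [0.7351 0.1978 0.03  ]
jar [0.452  0.2422 0.085 ]
```

Request:
{"method": "jog_arm", "body": {
  "hand": [0.085, 0.085, 0.085, 0.085, 0.085],
  "travel": [
    [0.0174, -0.0418, 0],
    [0.0174, -0.0418, 0],
    [0.0174, -0.0418, 0],
    [0.0174, -0.0418, 0],
    [0.0174, -0.0418, 0]
  ],
  "yaw": [0.0306, 0.0306, 0.0306, 0.0306, 0.0306]
}}

```text
time_s: 0.72
position: [0.2428, 0.3171, 0.2482]
tool_rot: [[-0.991, 0.132, -0.0], [0.132, 0.991, -0.0], [0.0, -0.0, -1.0]]
ft_force: [0.0, -0.2, 0.2]
grip_width: 0.085
gripper_force: 0.0
```

Request:
{"method": "jog_arm", "body": {
  "hand": [0.085, 0.085, 0.085, 0.085, 0.085],
  "travel": [
    [0.0174, -0.0418, 0],
    [0.0174, -0.0418, 0],
    [0.0174, -0.0418, 0],
    [0.0174, -0.0418, 0],
    [0.0174, -0.0418, 0]
  ],
  "yaw": [0.0306, 0.0306, 0.0306, 0.0306, 0.0306]
}}

```text
time_s: 1.35
position: [0.3298, 0.1081, 0.2483]
tool_rot: [[-1.0, -0.02, 0.0], [-0.02, 1.0, 0.0], [-0.0, 0.0, -1.0]]
ft_force: [0.1, 0.3, 0.2]
grip_width: 0.0848
gripper_force: 0.0
```

Request:
{"method": "jog_arm", "body": {
  "hand": [0.085, 0.085, 0.085, 0.085, 0.085],
  "travel": [
    [0.0174, -0.0418, 0],
    [0.0174, -0.0418, 0],
    [0.0174, -0.0418, 0],
    [0.0174, -0.0418, 0],
    [0.0174, -0.0418, 0]
  ],
  "yaw": [0.0306, 0.0306, 0.0306, 0.0306, 0.0306]
}}

```text
time_s: 1.98
position: [0.4168, -0.101, 0.2482]
tool_rot: [[-0.985, -0.172, -0.0], [-0.172, 0.985, 0.0], [0.0, 0.0, -1.0]]
ft_force: [0.4, -0.7, 1.1]
grip_width: 0.0849
gripper_force: 0.0
```

Request:
{"method": "jog_arm", "body": {
  "hand": [0.085, 0.085, 0.085, 0.085, 0.085],
  "travel": [
    [0, 0, -0.04],
    [0, 0, -0.04],
    [0, 0, -0.04],
    [0, 0, -0.04],
    [0, 0, -0.01]
  ],
  "yaw": [0, 0, 0, 0, 0]
}}

```text
time_s: 2.6
position: [0.4157, -0.099, 0.0767]
tool_rot: [[-0.985, -0.171, -0.004], [-0.171, 0.985, 0.002], [0.003, 0.003, -1.0]]
ft_force: [0.5, -0.3, 0.3]
grip_width: 0.0849
gripper_force: 0.0
```

Run:
```python
from h import *
o=env.observe(); print(o["position"])
b=snap("side","s1.png")[130:290,190:390]; cv2.imwrite("pics/s1c.png",cv2.resize(b,None,fx=3.7,fy=3.7,interpolation=2))
```

```text
[ 0.41565095 -0.09900419  0.0767386 ]
```

View pics/s1c.png

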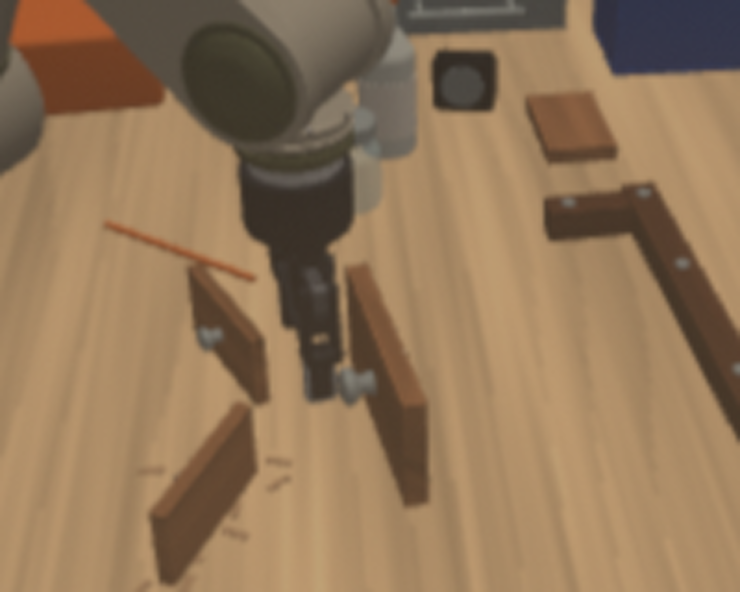

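The fingers stand in front of the board, with the near fingertip at crop (318,400). I'll estimate its height from that pixel.

Run:
```python
from h import *
p,v=ray("side",(190+318/3.7,130+400/3.7))
for y in(-.142,-.150,-.156): print(p+v*(y-p[1])/v[1])
```

```text
[ 0.42330516 -0.142       0.06875527]
[ 0.42341348 -0.15        0.07489264]
[ 0.42349471 -0.156       0.07949566]
```

Request:
{"method": "jog_arm", "body": {
  "hand": [0.085, 0.085, 0.085, 0.085, 0.085],
  "travel": [
    [0.008, 0.0014, 0],
    [0.008, 0.0014, 0],
    [0.008, 0.0014, 0],
    [0.007, 0.0012, 0],
    [0.005, 0.0008, 0]
  ],
  "yaw": [0, 0, 0, 0, 0]
}}

```text
time_s: 3.28
position: [0.4531, -0.0932, 0.0784]
tool_rot: [[-0.985, -0.172, 0.0], [-0.172, 0.985, -0.0], [-0.0, -0.0, -1.0]]
ft_force: [-1.1, -0.9, 0.0]
grip_width: 0.0851
gripper_force: 0.2
```

Request:
{"method": "jog_arm", "body": {
  "hand": [0.085, 0.085, 0.085, 0.085, 0.085],
  "travel": [
    [0.004, 0.0007, 0],
    [0.004, 0.0007, 0],
    [0.004, 0.0007, 0],
    [0.004, 0.0007, 0],
    [0.004, 0.0007, 0]
  ],
  "yaw": [0, 0, 0, 0, 0]
}}

```text
time_s: 3.9
position: [0.4728, -0.0897, 0.0783]
tool_rot: [[-0.985, -0.171, 0.0], [-0.171, 0.985, -0.0], [-0.0, -0.0, -1.0]]
ft_force: [-0.0, -0.2, -0.4]
grip_width: 0.0851
gripper_force: 0.0
```

Run:
```python
from h import *
b=snap("side","s2.png")[130:290,190:390]; cv2.imwrite("pics/s2c.png",cv2.resize(b,None,fx=3,fy=3,interpolation=2))
```

```text
(no output)
```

View pics/s2c.png

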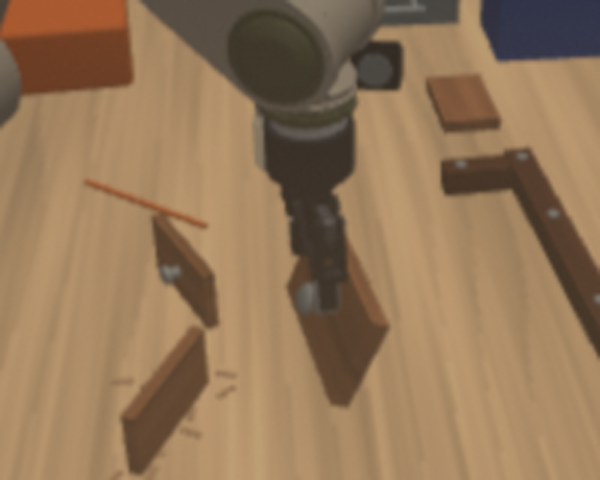

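The board is mid-fall and tipping away from the robot. I'll let it land, back off, then measure.

Request:
{"method": "jog_arm", "body": {
  "hand": [0.085, 0.085, 0.085, 0.085, 0.085],
  "travel": [
    [0, 0, 0],
    [0, 0, 0],
    [-0.012, -0.002, 0],
    [-0.012, -0.002, 0],
    [-0.012, -0.002, 0]
  ],
  "yaw": [0, 0, 0, 0, 0]
}}

```text
time_s: 4.58
position: [0.4354, -0.0959, 0.0784]
tool_rot: [[-0.985, -0.171, -0.0], [-0.171, 0.985, 0.0], [0.0, 0.0, -1.0]]
ft_force: [-0.3, 0.8, 0.3]
grip_width: 0.085
gripper_force: 0.0
```

Run:
```python
from h import *
s=snap("side","s3.png");t=snap("top","t3.png")
b=cv2.resize(s[150:310,200:400],None,fx=3,fy=3,interpolation=2); a=cv2.resize(t[125:285,240:380],None,fx=3,fy=3,interpolation=2)
a=cv2.convertScaleAbs(a,alpha=1.4)
cv2.imwrite("pics/st3.png",cv2.resize(np.hstack([b[:, :380],a]),None,fx=1,fy=1))
print(b.shape,a.shape)
```

```text
(480, 600, 3) (480, 420, 3)
```

View pics/st3.png

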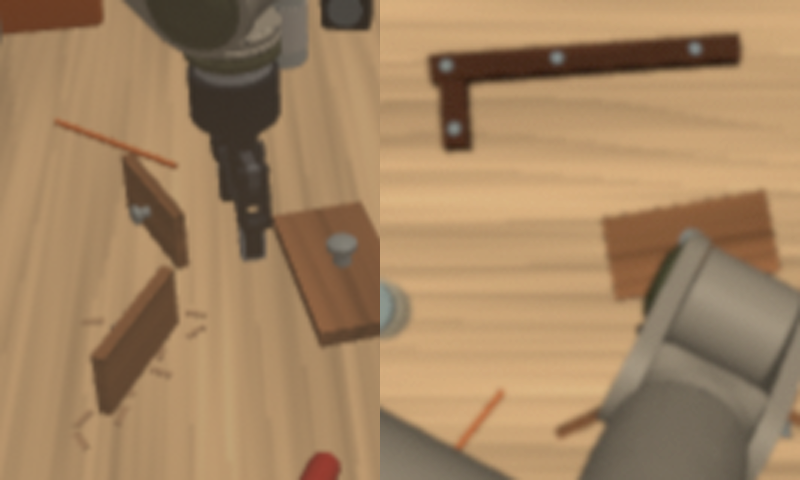

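The board lies flat with its knob up. Its top corners are at far-left (602,217), far-right (765,192) and near-left (615,300) in the composite's top half, and near-left (275,217) and near-right (322,333) in the side half.

Run:
```python
from h import *
np.set_printoptions(precision=4,suppress=True)
for p in((603,217),(765,192),(616,298),(778,268)): print(plane("top",(240+(p[0]-381)/3,125+(p[1]-1)/3),.018))
for p in((275,217),(320,333)): print(plane("side",(200+(p[0]-1)/3,150+(p[1]-1)/3),.018))
```

```text
[0.5542 0.0117 0.018 ]
[ 0.5808 -0.1623  0.018 ]
[ 0.4675 -0.002   0.018 ]
[ 0.4988 -0.1746  0.018 ]
[ 0.4689 -0.0045  0.018 ]
[ 0.497  -0.1785  0.018 ]
```

Request:
{"method": "jog_arm", "body": {
  "hand": [0.085, 0.085, 0.085, 0.085, 0.085],
  "travel": [
    [0, 0.0, -0.02],
    [0, 0, -0.02],
    [0, 0, -0.014],
    [0, 0, -0.006],
    [0, 0, -0.005]
  ],
  "yaw": [0, 0, 0, 0, 0]
}}

```text
time_s: 5.3
position: [0.4368, -0.0959, 0.0133]
tool_rot: [[-0.985, -0.171, 0.001], [-0.171, 0.985, -0.0], [-0.0, -0.0, -1.0]]
ft_force: [-0.4, 0.5, 0.7]
grip_width: 0.0851
gripper_force: 0.0
```

Request:
{"method": "jog_arm", "body": {
  "hand": [0.085, 0.085, 0.085, 0.085, 0.085],
  "travel": [
    [0.007, 0.0012, 0],
    [0.007, 0.0012, 0],
    [0.007, 0.0012, 0],
    [0.006, 0.001, 0],
    [0.005, 0.0008, 0]
  ],
  "yaw": [0, 0, 0, 0, 0]
}}

```text
time_s: 5.92
position: [0.469, -0.0903, 0.0134]
tool_rot: [[-0.985, -0.172, 0.0], [-0.172, 0.985, -0.0], [-0.0, -0.0, -1.0]]
ft_force: [0.2, 0.9, 0.4]
grip_width: 0.0852
gripper_force: 0.0
```

Request:
{"method": "jog_arm", "body": {
  "hand": [0.085, 0.085, 0.085, 0.085, 0.085],
  "travel": [
    [0.006, 0.0008, 0],
    [0.006, 0.0008, 0],
    [0.006, 0.0008, 0],
    [0.006, 0.0008, 0],
    [0.006, 0.0008, 0]
  ],
  "yaw": [-0.004, -0.004, -0.004, -0.004, -0.004]
}}

```text
time_s: 6.55
position: [0.499, -0.0863, 0.0133]
tool_rot: [[-0.988, -0.151, -0.0], [-0.151, 0.988, -0.0], [0.0, -0.0, -1.0]]
ft_force: [-2.7, -0.2, 0.3]
grip_width: 0.0853
gripper_force: 1.2
```

Request:
{"method": "jog_arm", "body": {
  "hand": [0.085, 0.085, 0.085, 0.085, 0.085],
  "travel": [
    [0.006, 0.0007, 0],
    [0.006, 0.0007, 0],
    [0.006, 0.0007, 0],
    [0.006, 0.0007, 0],
    [0.006, 0.0007, 0]
  ],
  "yaw": [-0.005, -0.005, -0.005, -0.005, -0.005]
}}

```text
time_s: 7.18
position: [0.529, -0.0828, 0.0133]
tool_rot: [[-0.992, -0.127, 0.0], [-0.127, 0.992, 0.0], [-0.0, 0.0, -1.0]]
ft_force: [-2.0, -0.1, 1.6]
grip_width: 0.085
gripper_force: 1.0
```

Request:
{"method": "jog_arm", "body": {
  "hand": [0.085, 0.085, 0.085, 0.085, 0.085],
  "travel": [
    [0.006, 0.0006, 0],
    [0.006, 0.0006, 0],
    [0.006, 0.0006, 0],
    [0.006, 0.0006, 0],
    [0.006, 0.0006, 0]
  ],
  "yaw": [-0.005, -0.005, -0.005, -0.005, -0.005]
}}

```text
time_s: 7.8
position: [0.559, -0.0798, 0.0133]
tool_rot: [[-0.995, -0.102, -0.0], [-0.102, 0.995, 0.0], [0.0, 0.0, -1.0]]
ft_force: [-1.7, 0.0, 0.5]
grip_width: 0.0849
gripper_force: 0.9
```

Request:
{"method": "jog_arm", "body": {
  "hand": [0.085, 0.085, 0.085, 0.085, 0.085],
  "travel": [
    [0.006, 0.0005, 0],
    [0.006, 0.0005, 0],
    [0.006, 0.0005, 0],
    [0.006, 0.0005, 0],
    [0.004, 0.0003, 0]
  ],
  "yaw": [-0.005, -0.005, -0.005, -0.005, -0.005]
}}

```text
time_s: 8.43
position: [0.5869, -0.0775, 0.0133]
tool_rot: [[-0.997, -0.077, -0.0], [-0.077, 0.997, -0.0], [0.0, -0.0, -1.0]]
ft_force: [-2.2, -0.1, 1.5]
grip_width: 0.0849
gripper_force: 1.3
```

Run:
```python
from h import *
s=snap("side","s4.png");t=snap("top","t4.png")
b=cv2.resize(s[160:300,270:410],None,fx=3,fy=3,interpolation=2); a=cv2.resize(t[125:265,245:370],None,fx=3,fy=3,interpolation=2)
a=cv2.convertScaleAbs(a,alpha=1.4)
cv2.imwrite("pics/st4.png",np.hstack([b,a]))
```

```text
(no output)
```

View pics/st4.png

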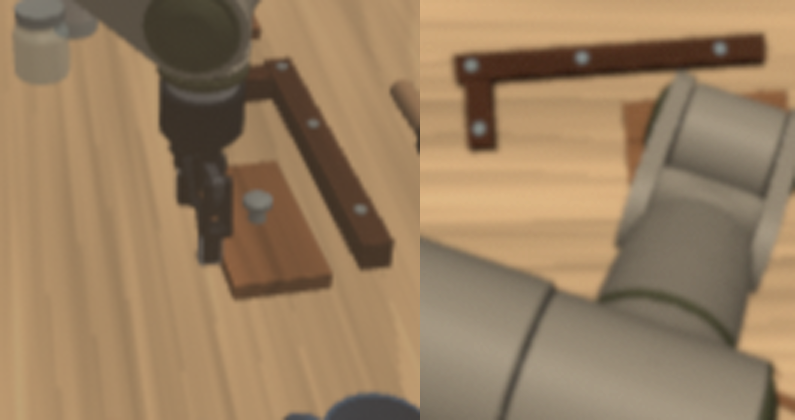

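Request:
{"method": "jog_arm", "body": {
  "hand": [0.085, 0.085, 0.085, 0.085, 0.085],
  "travel": [
    [0.0055, 0.0004, 0],
    [0.0055, 0.0004, 0],
    [0.0055, 0.0004, 0],
    [0.0055, 0.0004, 0],
    [0.005, 0.0004, 0]
  ],
  "yaw": [-0.003, -0.003, -0.003, 0, 0]
}}

```text
time_s: 9.15
position: [0.6139, -0.0755, 0.0133]
tool_rot: [[-0.998, -0.068, -0.0], [-0.068, 0.998, 0.0], [0.0, 0.0, -1.0]]
ft_force: [-2.5, -0.2, 1.3]
grip_width: 0.0852
gripper_force: 1.2
```

Request:
{"method": "jog_arm", "body": {
  "hand": [0.085, 0.085, 0.085, 0.085, 0.085],
  "travel": [
    [-0.015, -0.001, 0],
    [-0.02, -0.002, 0],
    [0, 0, 0.03],
    [0, 0, 0.045],
    [0, 0, 0.045]
  ],
  "yaw": [0, 0, 0, 0, 0]
}}

```text
time_s: 9.78
position: [0.579, -0.0786, 0.1348]
tool_rot: [[-0.998, -0.068, 0.001], [-0.068, 0.998, -0.0], [-0.001, -0.0, -1.0]]
ft_force: [0.2, -0.1, -0.4]
grip_width: 0.085
gripper_force: 0.0
```

Run:
```python
from h import *
np.set_printoptions(precision=4,suppress=True)
o=env.observe(); print(o["q"],o["position"])
t=snap("top","t5.png"); s=snap("side","s5.png")
b=cv2.resize(s[160:300,270:410],None,fx=3,fy=3,interpolation=2); a=cv2.resize(t[125:265,245:370],None,fx=3,fy=3,interpolation=2)
cv2.imwrite("pics/st5.png",np.hstack([b,cv2.convertScaleAbs(a,alpha=1.4)]))
print(plane("top",(421,198),.025),plane("top",(435,175),.05))
```

```text
[ -19.3383   30.9932   78.6993    0.0154   70.2528 -113.2474] [ 0.579  -0.0786  0.1348]
[ 0.5489 -0.3316  0.025 ] [ 0.6191 -0.3726  0.05  ]
```

View pics/st5.png

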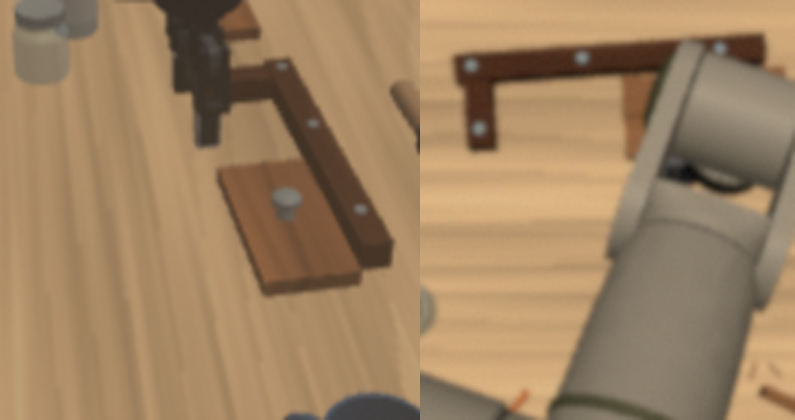

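The board sits near the fence with its edge parallel to it. Side-crop corners: near-left (218,170), near-right (265,284), far-right (360,272).

Run:
```python
from h import *
np.set_printoptions(precision=4,suppress=True)
for p in((218,170),(265,285),(360,273)): print(plane("side",(270+(p[0]-1)/3,160+(p[1]-1)/3),.018))
for p in((625,158),(625,80)): print(plane("top",(245+(p[0]-421)/3,125+(p[1]-1)/3),.018))
```

```text
[0.6207 0.0074 0.018 ]
[ 0.6326 -0.1699  0.018 ]
[ 0.7186 -0.1632  0.018 ]
[0.6184 0.0149 0.018 ]
[0.7048 0.0149 0.018 ]
```

Request:
{"method": "jog_arm", "body": {
  "hand": [0.05, 0.05, 0.05, 0.05, 0.05],
  "travel": [
    [0.01, -0.0123, 0],
    [0.01, -0.0123, 0],
    [0.01, -0.0123, 0],
    [0.01, -0.0123, 0],
    [0.01, -0.0123, 0]
  ],
  "yaw": [-0.157, -0.157, -0.157, -0.157, -0.157]
}}

```text
time_s: 10.5
position: [0.6292, -0.1404, 0.1326]
tool_rot: [[-0.751, 0.661, 0.0], [0.661, 0.751, 0.0], [0.0, 0.0, -1.0]]
ft_force: [-0.2, 0.2, 0.9]
grip_width: 0.0501
gripper_force: 0.0
```

Request:
{"method": "jog_arm", "body": {
  "hand": [0.05, 0.05, 0.05, 0.05, 0.05],
  "travel": [
    [0.01, -0.0123, 0],
    [0.01, -0.0123, 0],
    [0.01, -0.0123, 0],
    [0.01, -0.0123, 0],
    [0.01, -0.0123, 0]
  ],
  "yaw": [-0.157, -0.157, -0.157, -0.157, -0.157]
}}

```text
time_s: 11.12
position: [0.6792, -0.202, 0.1325]
tool_rot: [[-0.064, 0.998, -0.0], [0.998, 0.064, 0.0], [0.0, -0.0, -1.0]]
ft_force: [0.0, -0.0, 0.3]
grip_width: 0.0502
gripper_force: 0.0
```

Request:
{"method": "jog_arm", "body": {
  "hand": [0.05, 0.05, 0.05, 0.05, 0.05],
  "travel": [
    [0, 0, -0.035],
    [0, 0, -0.035],
    [0, 0, -0.025],
    [0, 0, -0.013],
    [0, 0, -0.006]
  ],
  "yaw": [0, 0, 0, 0, 0]
}}

```text
time_s: 11.75
position: [0.6787, -0.2016, 0.0187]
tool_rot: [[-0.069, 0.998, -0.0], [0.998, 0.069, 0.0], [0.0, -0.0, -1.0]]
ft_force: [0.1, -0.8, 0.3]
grip_width: 0.0504
gripper_force: 0.0
```

Request:
{"method": "jog_arm", "body": {
  "hand": [0.05, 0.05, 0.05, 0.05, 0.05],
  "travel": [
    [-0.0004, 0.006, 0],
    [-0.0004, 0.006, 0],
    [-0.0004, 0.006, 0],
    [-0.0004, 0.006, 0],
    [-0.0004, 0.006, 0]
  ],
  "yaw": [0, 0, 0, 0, 0]
}}

```text
time_s: 12.38
position: [0.6767, -0.1713, 0.0196]
tool_rot: [[-0.069, 0.998, 0.0], [0.998, 0.069, -0.0], [-0.001, 0.0, -1.0]]
ft_force: [-0.3, -1.9, 0.4]
grip_width: 0.0498
gripper_force: 1.0
```

Request:
{"method": "jog_arm", "body": {
  "hand": [0.05, 0.05, 0.05, 0.05, 0.05],
  "travel": [
    [-0.0004, 0.006, 0],
    [-0.0004, 0.006, 0],
    [-0.0004, 0.006, 0],
    [-0.0004, 0.006, 0],
    [-0.0004, 0.006, 0]
  ],
  "yaw": [0, 0, 0, 0, 0]
}}

```text
time_s: 13.0
position: [0.6747, -0.1414, 0.0195]
tool_rot: [[-0.069, 0.998, 0.0], [0.998, 0.069, -0.0], [-0.0, 0.0, -1.0]]
ft_force: [-0.3, -4.0, 2.6]
grip_width: 0.0502
gripper_force: 1.7
```

Request:
{"method": "jog_arm", "body": {
  "hand": [0.05, 0.05, 0.05, 0.05, 0.05],
  "travel": [
    [-0.0004, 0.006, 0],
    [-0.0004, 0.006, 0],
    [-0.0004, 0.006, 0],
    [-0.0004, 0.006, 0],
    [-0.0004, 0.006, 0]
  ],
  "yaw": [0, 0, 0, 0, 0]
}}

```text
time_s: 13.62
position: [0.6726, -0.1112, 0.0193]
tool_rot: [[-0.069, 0.998, 0.0], [0.998, 0.069, -0.0], [-0.0, 0.0, -1.0]]
ft_force: [-0.0, -3.9, 3.4]
grip_width: 0.0499
gripper_force: 2.0
```

Request:
{"method": "jog_arm", "body": {
  "hand": [0.05, 0.05, 0.05, 0.05, 0.05],
  "travel": [
    [-0.0004, 0.006, 0],
    [-0.0004, 0.006, 0],
    [-0.0004, 0.006, 0],
    [-0.0004, 0.006, 0],
    [-0.0004, 0.006, 0]
  ],
  "yaw": [0, 0, 0, 0, 0]
}}

```text
time_s: 14.25
position: [0.6705, -0.0812, 0.0193]
tool_rot: [[-0.069, 0.998, -0.0], [0.998, 0.069, 0.0], [0.0, -0.0, -1.0]]
ft_force: [0.3, -4.3, 3.2]
grip_width: 0.0501
gripper_force: 1.9
```

Request:
{"method": "jog_arm", "body": {
  "hand": [0.05, 0.05, 0.05, 0.05, 0.05],
  "travel": [
    [-0.0004, 0.006, 0],
    [-0.0004, 0.006, 0],
    [-0.0004, 0.006, 0],
    [-0.0004, 0.006, 0],
    [-0.0004, 0.006, 0]
  ],
  "yaw": [0, 0, 0, 0, 0]
}}

```text
time_s: 14.88
position: [0.6685, -0.0512, 0.0193]
tool_rot: [[-0.069, 0.998, -0.0], [0.998, 0.069, 0.0], [0.0, -0.0, -1.0]]
ft_force: [0.6, -4.3, 3.1]
grip_width: 0.05
gripper_force: 1.9
```

Request:
{"method": "jog_arm", "body": {
  "hand": [0.05, 0.05, 0.05, 0.05, 0.05],
  "travel": [
    [-0.0003, 0.004, 0],
    [-0.0002, 0.003, 0],
    [-0.0001, 0.002, 0],
    [-0.0001, 0.002, 0],
    [-0.0001, 0.0015, 0]
  ],
  "yaw": [0, 0, 0, 0, 0]
}}

```text
time_s: 15.5
position: [0.6678, -0.039, 0.0193]
tool_rot: [[-0.069, 0.998, -0.0], [0.998, 0.069, -0.0], [-0.0, -0.0, -1.0]]
ft_force: [1.2, -4.1, 2.5]
grip_width: 0.0497
gripper_force: 1.8
```

Request:
{"method": "jog_arm", "body": {
  "hand": [0.05, 0.05, 0.05, 0.05, 0.05],
  "travel": [
    [-0.0001, 0.001, 0],
    [-0.0001, 0.001, 0],
    [0, 0.001, 0],
    [0, 0.0005, 0],
    [0, 0.0005, 0]
  ],
  "yaw": [0, 0, 0, 0, 0]
}}

```text
time_s: 16.12
position: [0.6675, -0.035, 0.0193]
tool_rot: [[-0.069, 0.998, -0.0], [0.998, 0.069, 0.0], [0.0, -0.0, -1.0]]
ft_force: [-0.5, -4.6, 2.6]
grip_width: 0.0499
gripper_force: 1.7
```

Request:
{"method": "jog_arm", "body": {
  "hand": [0.05, 0.05, 0.05, 0.05, 0.05],
  "travel": [
    [0, 0.0008, 0],
    [0, 0.0008, 0],
    [0, 0.0008, 0],
    [0, 0.0005, 0],
    [0, 0.0005, 0]
  ],
  "yaw": [0, 0, 0, 0, 0]
}}

```text
time_s: 16.75
position: [0.6676, -0.0328, 0.0193]
tool_rot: [[-0.069, 0.998, -0.0], [0.998, 0.069, -0.002], [-0.002, -0.0, -1.0]]
ft_force: [-0.3, -9.8, 1.9]
grip_width: 0.0499
gripper_force: 4.9
```

Request:
{"method": "jog_arm", "body": {
  "hand": [0.05, 0.05, 0.05, 0.05, 0.05],
  "travel": [
    [0, -0.006, 0],
    [0, -0.014, 0],
    [0, 0, 0.03],
    [0, 0, 0.04],
    [0, 0, 0.045]
  ],
  "yaw": [0, 0, 0, 0, 0]
}}

```text
time_s: 17.38
position: [0.6671, -0.0521, 0.1348]
tool_rot: [[-0.069, 0.998, -0.002], [0.998, 0.069, 0.001], [0.001, -0.002, -1.0]]
ft_force: [0.9, 0.3, -0.6]
grip_width: 0.05
gripper_force: 0.0
```

Request:
{"method": "jog_arm", "body": {
  "hand": [0.05, 0.06, 0.085, 0.085, 0.085],
  "travel": [
    [-0.0088, 0.0115, 0],
    [-0.0088, 0.0115, 0],
    [-0.0088, 0.0115, 0],
    [-0.0088, 0.0115, 0],
    [-0.0088, 0.0115, 0]
  ],
  "yaw": [0.157, 0.157, 0.157, 0.157, 0.157]
}}

```text
time_s: 18.0
position: [0.6232, 0.0058, 0.1341]
tool_rot: [[-0.757, 0.653, -0.001], [0.653, 0.757, 0.001], [0.001, 0.0, -1.0]]
ft_force: [0.3, -0.1, -0.3]
grip_width: 0.0848
gripper_force: 0.0
```

Request:
{"method": "jog_arm", "body": {
  "hand": [0.085, 0.085, 0.085, 0.085, 0.085],
  "travel": [
    [-0.0088, 0.0115, 0],
    [-0.0088, 0.0115, 0],
    [-0.0088, 0.0115, 0],
    [-0.0088, 0.0115, 0],
    [-0.0088, 0.0115, 0]
  ],
  "yaw": [0.157, 0.157, 0.157, 0.157, 0.157]
}}

```text
time_s: 18.62
position: [0.5792, 0.0633, 0.1341]
tool_rot: [[-0.997, -0.073, -0.001], [-0.073, 0.997, 0.001], [0.001, 0.001, -1.0]]
ft_force: [0.1, -0.1, 0.1]
grip_width: 0.0849
gripper_force: 0.0
```

Request:
{"method": "jog_arm", "body": {
  "hand": [0.085, 0.085, 0.085, 0.085, 0.085],
  "travel": [
    [0, 0, -0.04],
    [0, 0, -0.035],
    [0, 0, -0.028],
    [0, 0, -0.012],
    [0, 0, -0.006]
  ],
  "yaw": [0, 0, 0, 0, 0]
}}

```text
time_s: 19.25
position: [0.5798, 0.0631, 0.0132]
tool_rot: [[-0.998, -0.068, 0.0], [-0.068, 0.998, 0.0], [-0.0, 0.0, -1.0]]
ft_force: [1.0, -0.0, 0.3]
grip_width: 0.0848
gripper_force: 0.0
```

Request:
{"method": "jog_arm", "body": {
  "hand": [0.085, 0.085, 0.085, 0.085, 0.085],
  "travel": [
    [0.006, 0.0004, 0],
    [0.006, 0.0004, 0],
    [0.006, 0.0004, 0],
    [0.005, 0.0003, 0],
    [0.004, 0.0003, 0]
  ],
  "yaw": [0, 0, 0, 0, 0]
}}

```text
time_s: 19.88
position: [0.6065, 0.0652, 0.0134]
tool_rot: [[-0.998, -0.068, -0.001], [-0.068, 0.998, -0.0], [0.001, 0.0, -1.0]]
ft_force: [-4.7, -0.0, 3.5]
grip_width: 0.0851
gripper_force: 2.0
```

Request:
{"method": "jog_arm", "body": {
  "hand": [0.085, 0.085, 0.085, 0.085, 0.085],
  "travel": [
    [0.001, 0.0001, 0],
    [0.001, 0, 0],
    [0.001, 0.0001, 0],
    [0.001, 0, 0],
    [0.001, 0.0001, 0]
  ],
  "yaw": [0, 0, 0, 0, 0]
}}

```text
time_s: 20.5
position: [0.6105, 0.0654, 0.0133]
tool_rot: [[-0.998, -0.068, -0.003], [-0.068, 0.998, -0.0], [0.003, 0.0, -1.0]]
ft_force: [-10.0, -1.1, 7.9]
grip_width: 0.0852
gripper_force: 5.5
```

Request:
{"method": "jog_arm", "body": {
  "hand": [0.085, 0.085, 0.085, 0.085, 0.085],
  "travel": [
    [0.0005, 0, 0],
    [0.0005, 0, 0],
    [0.0005, 0, 0],
    [0, 0, 0],
    [0, 0, 0]
  ],
  "yaw": [0, 0, 0, 0, 0]
}}

```text
time_s: 21.12
position: [0.6106, 0.0655, 0.0133]
tool_rot: [[-0.998, -0.068, -0.006], [-0.068, 0.998, 0.0], [0.006, 0.0, -1.0]]
ft_force: [-14.1, -1.0, 10.6]
grip_width: 0.085
gripper_force: 7.6
```

Run:
```python
from h import *
o=env.observe(); print(o["position"],o["ft_force"],o["wrist_torque"])
```

```text
[0.61056715 0.06549614 0.01325746] [-14.1419887   -1.00723292  10.5573102 ] [-0.30850603  2.17751972 -0.16012433]
```

Request:
{"method": "jog_arm", "body": {
  "hand": [0.085, 0.085, 0.085, 0.085, 0.085],
  "travel": [
    [-0.006, -0.0004, 0],
    [-0.016, -0.001, 0],
    [0, 0, 0.03],
    [0, 0, 0.045],
    [0, 0, 0.045]
  ],
  "yaw": [0, 0, 0, 0, 0]
}}

```text
time_s: 21.75
position: [0.5915, 0.0639, 0.1346]
tool_rot: [[-0.998, -0.068, 0.001], [-0.068, 0.998, 0.0], [-0.001, -0.0, -1.0]]
ft_force: [0.3, 0.3, 0.3]
grip_width: 0.0848
gripper_force: 0.0
```

Request:
{"method": "jog_arm", "body": {
  "hand": [0.05, 0.05, 0.05, 0.05, 0.05],
  "travel": [
    [0.0083, -0.012, 0],
    [0.0083, -0.012, 0],
    [0.0083, -0.012, 0],
    [0.0083, -0.012, 0],
    [0.0083, -0.012, 0]
  ],
  "yaw": [-0.157, -0.157, -0.157, -0.157, -0.157]
}}

```text
time_s: 22.38
position: [0.6334, 0.0035, 0.1333]
tool_rot: [[-0.75, 0.661, 0.002], [0.661, 0.75, -0.0], [-0.001, 0.001, -1.0]]
ft_force: [0.0, -0.6, 0.0]
grip_width: 0.0499
gripper_force: 0.0
```

Request:
{"method": "jog_arm", "body": {
  "hand": [0.05, 0.05, 0.05, 0.05, 0.05],
  "travel": [
    [0.0083, -0.012, 0],
    [0.0083, -0.012, 0],
    [0.0083, -0.012, 0],
    [0.0083, -0.012, 0],
    [0.0083, -0.012, 0]
  ],
  "yaw": [-0.157, -0.157, -0.157, -0.157, -0.157]
}}

```text
time_s: 23.0
position: [0.6749, -0.0565, 0.1332]
tool_rot: [[-0.064, 0.998, 0.002], [0.998, 0.064, -0.0], [-0.0, 0.002, -1.0]]
ft_force: [-0.4, 0.0, 0.1]
grip_width: 0.0495
gripper_force: 0.0
```

Request:
{"method": "jog_arm", "body": {
  "hand": [0.05, 0.05, 0.05, 0.05, 0.05],
  "travel": [
    [0, 0, -0.04],
    [0, 0, -0.035],
    [0, 0, -0.023],
    [0, 0, -0.01],
    [0, 0, -0.005]
  ],
  "yaw": [0, 0, 0, 0, 0]
}}

```text
time_s: 23.62
position: [0.6745, -0.0561, 0.0203]
tool_rot: [[-0.069, 0.998, 0.001], [0.998, 0.069, -0.0], [-0.0, 0.001, -1.0]]
ft_force: [0.9, 0.2, 0.8]
grip_width: 0.0499
gripper_force: 0.0
```

Request:
{"method": "jog_arm", "body": {
  "hand": [0.05, 0.05, 0.05, 0.05, 0.05],
  "travel": [
    [-0.0003, 0.006, 0],
    [-0.0003, 0.006, 0],
    [-0.0002, 0.004, 0],
    [-0.0001, 0.002, 0],
    [-0.0001, 0.002, 0]
  ],
  "yaw": [0, 0, 0, 0, 0]
}}

```text
time_s: 24.25
position: [0.6731, -0.0359, 0.0205]
tool_rot: [[-0.069, 0.998, 0.0], [0.998, 0.069, -0.0], [-0.0, 0.0, -1.0]]
ft_force: [0.9, -1.7, 0.6]
grip_width: 0.0499
gripper_force: 0.0
```

Request:
{"method": "jog_arm", "body": {
  "hand": [0.05, 0.05, 0.05, 0.05, 0.05],
  "travel": [
    [0, 0.001, 0],
    [0, 0.001, 0],
    [0, 0.001, 0],
    [0, 0.0008, 0],
    [0, 0.0005, 0]
  ],
  "yaw": [0, 0, 0, 0, 0]
}}

```text
time_s: 24.88
position: [0.6731, -0.0324, 0.0204]
tool_rot: [[-0.069, 0.998, 0.0], [0.998, 0.069, -0.001], [-0.001, -0.0, -1.0]]
ft_force: [-1.6, -5.0, 0.3]
grip_width: 0.0498
gripper_force: 2.7
```

Request:
{"method": "jog_arm", "body": {
  "hand": [0.05, 0.05, 0.05, 0.05, 0.05],
  "travel": [
    [0, 0.0008, 0],
    [0, 0.0008, 0],
    [0, 0.0008, 0],
    [0, 0.0005, 0],
    [0, 0, 0]
  ],
  "yaw": [0, 0, 0, 0, 0]
}}

```text
time_s: 25.5
position: [0.6731, -0.0322, 0.0204]
tool_rot: [[-0.068, 0.998, 0.0], [0.998, 0.068, -0.005], [-0.005, -0.0, -1.0]]
ft_force: [-1.5, -15.3, -0.8]
grip_width: 0.0501
gripper_force: 8.0
```

Request:
{"method": "jog_arm", "body": {
  "hand": [0.05, 0.05, 0.05, 0.05, 0.05],
  "travel": [
    [0, -0.008, 0],
    [0, -0.022, 0],
    [0, 0, 0.04],
    [0, 0, 0.06],
    [0, 0, 0.06]
  ],
  "yaw": [0, 0, 0, 0, 0]
}}

```text
time_s: 26.12
position: [0.6728, -0.0597, 0.1821]
tool_rot: [[-0.069, 0.998, -0.0], [0.998, 0.069, 0.0], [0.0, -0.0, -1.0]]
ft_force: [-0.1, 0.4, -0.2]
grip_width: 0.0501
gripper_force: 0.0
```

Request:
{"method": "jog_arm", "body": {
  "hand": [0.05, 0.05, 0.05, 0.05, 0.05],
  "travel": [
    [-0.045, -0.035, 0],
    [-0.045, -0.035, 0],
    [-0.045, -0.035, 0],
    [-0.045, -0.035, 0],
    [-0.045, -0.035, 0]
  ],
  "yaw": [0, 0, 0, 0, 0]
}}

```text
time_s: 26.75
position: [0.4464, -0.2353, 0.1806]
tool_rot: [[-0.069, 0.998, 0.001], [0.998, 0.069, -0.0], [-0.0, 0.001, -1.0]]
ft_force: [0.7, -0.6, -0.4]
grip_width: 0.0499
gripper_force: 0.0
```

Run:
```python
from h import *
s=snap("side","s6.png");t=snap("top","t6.png")
b=cv2.resize(s[150:270,280:410],None,fx=3.2,fy=3.2,interpolation=2); a=cv2.resize(t[130:250,245:365],None,fx=3.2,fy=3.2,interpolation=2)
cv2.imwrite("pics/st6.png",np.hstack([b,cv2.convertScaleAbs(a,alpha=1.6)]))
```

```text
(no output)
```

View pics/st6.png

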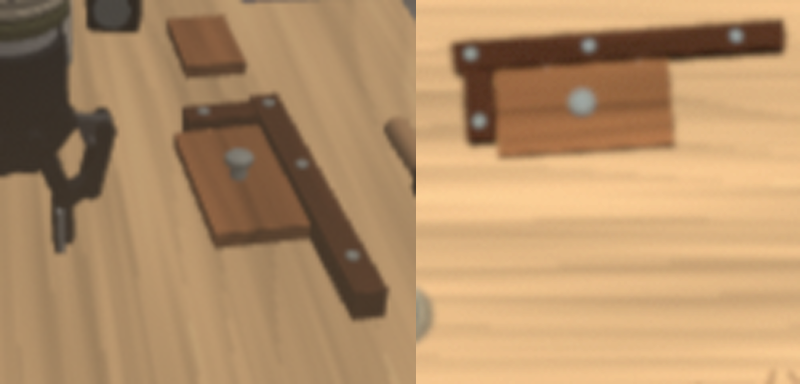

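The board lies flat with its knob up. In the top half its far edge (495–668, 65) is against the fence and its left end (x≈496) is against the stop.

```bash
python3 -c "
from rig import env
print(env.close_job())"
```

```text
the job is handed in; nothing more can be done
None
```

I pushed the drawer front over onto its back, knob up, and slid it flush against the fence with its left end on the end stop. The arm is clear, nothing else was touched as far as I saw, and the job was handed in at about 27 s; no verdict was returned.

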